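# Lock the three-drawer returns box with its pin

### The job

Lock the returns box: draw the steel locking pin out of its stand and thread it down through the slots of all three drawer tongues, one after another, until its collar rests on the top tongue, then let go of it. The drawers have play, so the slots do not line up: feel for each one and shift the pin or the drawers instead of forcing it, with never more than about 2.5 kg (25 N) between the pin and the box, and leave the other things on the table where they are.

Things in the scene. Friction and masses are not known exactly. Their poses are not given: they have to be found in the camera images.
- lockbox: Grey box with three drawers, fixed to the table, 190 mm wide, 115 mm deep, 104 mm tall. Origin on the table under the nominal pin line (z up, x into the box, y left seen from in front); casing front at x = +43 mm. Each drawer has a steel tongue sticking out in front, the three stacked one above another, upper faces 94, 62 and 30 mm above the table.
- lock_axis (a point): Nominal pin line at the top tongue's upper face (z 94 mm); axes as the box's. Each tongue is 32 mm wide (y), 6 mm thick, with an upright slot, 10.5 mm along x and 16 mm along y, rim bevelled 1 mm, centred on y = 0; metal reaches 17 mm past its centre to the front. The real slot is anywhere from x = -8 to +8 mm, since the drawers have play (see drawer_play).
- drawer_play (a point): Nominal pin line at the lowest tongue's upper face (z 30 mm); axes as the box's. Every drawer stands anywhere within +-8 mm of nominal along the box's x, each differently, and the listed poses do not show it. It stays put (about 2 N of friction) but can be pushed along x within that play, also by the pin once in its slot. No play in y.
- pin_stand: Black stand fixed to the table, 90x90 mm foot, 70x70 mm block, 60 mm tall; the pin starts upright in its central hole (11 mm wide, floor 8 mm above the table). Origin at the centre of its underside, z up.
- pin_grip (a point): Centre of the loose pin's square black grip (16x16 mm, 46 mm tall; x, y square to its faces, z up along the pin), 120 mm above the table when it stands in the stand. Underside of the 20 mm wide steel collar is 32 mm below this point. About 90 g.
- pin_tip (a point): Lower end of the pin's steel rod, 112 mm below the grip centre; z up along the pin. The rod is 9 mm in diameter and 80 mm long from here to the collar, its nose tapering over the last 5 mm to 4 mm across.
- marker_black: Bystander: thick black-and-white marker pen lying on the table. Origin at the centre of its underside.
- calculator: Bystander: dark desk calculator lying flat, 135x88x20 mm. Origin at the centre of its underside.
- parts_box: Bystander: small brown carton, 81x120x51 mm. Origin at the centre of its underside.
- stamp: Bystander: wooden hand stamp, 72 mm tall, standing. Origin at the centre of its underside.

How it is judged:
At the end, for the whole second after the job is handed in: The pin stands upright (within 0.1 rad) in the slots of all three tongues, its collar on the top tongue: its tip is 9 to 17.5 mm above the table (14 mm when fully home), within 10.5 mm along x and 6 mm along y of the box's nominal pin line, and its grip centre within 16 mm along x and 12 mm along y (x of pin_tip in the frame of lockbox between -0.0105 and 0.0105 m and y of pin_tip in the frame of lockbox between -0.006 and 0.006 m and z of pin_tip in the frame of lockbox between 0.009 and 0.0175 m and x of pin_grip in the frame of lockbox between -0.016 and 0.016 m and y of pin_grip in the frame of lockbox between -0.012 and 0.012 m and angle between pin_tip's own z axis and vertical below 0.1 rad and z of pin_grip in the frame of lockbox above 0.11 m); the robot touches nothing.
It fails at once if the pin is pressed against the box or its drawers with more than 40 N (contact force between pin and lockbox above 40 N).
It fails at once if the marker_black is moved by more than 20 mm (distance of marker_black from where it was at the start of the episode above 0.02 m).
It fails at once if the calculator is moved by more than 20 mm (distance of calculator from where it was at the start of the episode above 0.02 m).
It fails at once if the parts_box is moved by more than 20 mm (distance of parts_box from where it was at the start of the episode above 0.02 m).
It fails at once if the stamp is moved by more than 20 mm (distance of stamp from where it was at the start of the episode above 0.02 m).
It also fails if it takes over 51 s, if anything falls off the work surface, if the arm or the gripper's body presses on something with over 40 N, if the wrist force passes 120 N, or if a joint passes its speed limit or range.

### The arm

A 6-joint arm with a two-finger parallel gripper is mounted at the origin on a cart in front of the work surface, level with it; the furniture and walls round the work are solid. World frame = base frame: x ahead of the robot, y to its left, z up, the work surface at z = 0. Lengths are in m, angles in rad, forces in N, time in s.
With the tool pointing down it reaches from about 0.15 to 0.775 m from the base axis. Payload 6.1 kg.
Tool frame: the origin (TCP) lies at the very end of the fingers, on their centre line; the grasp point (between the pads) lies ctrl.tcp_to_grasp behind it (ctrl.tcp_to_grasp is the distance from the TCP to the grasp point, in m); z points along the fingers, y is the line along which they close (so a half turn about z gives the same grasp; the last joint's range is limited). The gripper opens to 85 mm and grips with 20 to 120 N. Pads are 22 mm wide; open, the fingers measure 114 mm over their backs; the gripper's body (76 mm by 85 mm) begins 54 mm behind the grasp point. The pads swing forward as they close: fully open they stand 13 mm farther back than shut.
Start: joints at [1.272, 0.126, -0.04, 1.405, 0, 1.571], TCP at [0.155, 0.502, 0.231] pointing down, gripper open.
Joint ranges: [-2.72, 2.72], [-0.95, 1.95], [-1.27, 1.35], [-1.78, 2.02], [-1.46, 1.47], [-3.14, 3.14]. Speed limits (rad/s): [2.39, 2.39, 3.01, 3.14, 3.14, 3.14].

### API

Orientations are given as a 3x3 rotation matrix whose columns are the frame's x, y, z axes.
In Python, from plant import status, snapshot, camera_model, order, ctrl gives the robot as it stands. The module is installed in compiled form; this text tells all that it offers.
- The arm moves only by the tool apply_moves, never from a script. Its argument "motion" is text: rows parted by semicolons, each of 7 numbers parted by spaces: the turn, a rotation vector about the tool's x, y, z in rad, then the shift along the tool's x, y, z in cm, then the closure in counts, from 0 (fully open) to 255 (shut). In form: ax ay az x y z gripper; .... A call has 1 to 10 rows; each row is the pose to reach, as a shift and turn from the pose commanded when the call began, along the tool's axes at that moment; what a row does not reach only later rows make up. A row lasts 1/12 s, in which the tool goes at most 41.7 mm and 7.16 degrees, less where a joint would pass 70% of its speed; a pose out of reach is approached as far as the arm can. A call with a gripper value outside its range is refused whole. The fingers move at their own pace and stop on an object; "grip_force" is the grip in N (left out, the last holds). Time passes only in rows, so rows that repeat a pose let the fingers close. It gives the time, the measured TCP pose, the force, the opening and the grip force at its end, in the units of the state.
- status.sense(): the state, without advancing time (a new reading comes with each control period).
- snapshot(name): name is "side" or "top" or "wrist"; returns the picture (400x640x3 uint8, red, green, blue); there is no depth.
- camera_model(name): a dict with "fov_y" (degrees; the focal length in pixels is half the picture's height over the tangent of half this angle, whatever the lens; pixels are square), "cx", "cy" (the principal point, pixels), "position" and "rotation" of the camera in the world. Camera axes: x right, y down, z forward; pixel columns grow to the right and rows downward; lengths in m; the calibration is good to about 2 mm. A picture is of the moment at which its call begins: read the wrist's pose just before it. camera_model takes no time and is no camera call; for the wrist camera it gives the pose at the moment of the call.
- order.close_job(): hands the job in; it is judged then, once.
The state is a dict: "time_s": time; "joint_pos": joint angles; "joint_vel": joint speeds; "tau": joint torques, N m; "tool_pos": TCP position; "tcp_rot": TCP orientation; "ft_force": force on the tool from outside, world axes, zero at the start; "torque": the same for the moment, N m; "grip_width": finger opening in m; "gripper_force": force on a finger pad.
Only numpy, scipy, OpenCV 4.12 (cv2) and the standard library are available. Lean on these libraries where they do the work, as an engineer would, in place of code of your own. Each camera call takes 0.05 s, during which the arm holds its last target. There are 200 camera calls.

## Working session

There is one attempt and no reset: what is moved stays moved. The work goes in short steps, Python scripts to look and compute and a tool call to move; the robot and the scene stay as the last step left them, time stands still between calls to the robot, and variables do not carry over. Pictures are saved under pics/ and viewed, at most 10 in all, crops included, and the job is handed in when it is done.

Besides the shell and the picture viewer there is one more tool, called after ">>>" in YAML: its name, and indented under it one key for each argument. apply_moves: Moves the arm, as the interface text tells. Its arguments: {"type":"object","properties":{"motion":{"type":"string"},"grip_force":{"type":"number"}},"required":["motion"]}

```bash
mkdir -p pics
python3 - <<'E'
from plant import *
import cv2,numpy as np
s=status.sense()
print(s['time_s'],s['tool_pos'],np.round(s['tcp_rot'],3).tolist(),s['ft_force'],s['grip_width'],ctrl.tcp_to_grasp)
for n in ['side','top']:
    m=camera_model(n);print(n,m)
    cv2.imwrite(f'pics/{n}0.png',snapshot(n)[:,:,::-1])
E
```

```text
0.0 [0.15443185 0.50134707 0.23052994] [[-0.956, 0.294, -0.0], [0.294, 0.956, -0.002], [-0.0, -0.002, -1.0]] [-0.17299297  0.53872864 -0.21756463] 0.08550688083384 0.0187
side {'fov_y': 49.620009365332265, 'cx': 327.3270707551096, 'cy': 200.61770422450195, 'position': array([ 0.44749037, -0.93420108,  0.71869369]), 'rotation': array([[ 0.99904295, -0.01237025,  0.04195426],
       [-0.04127731, -0.58393787,  0.81074827],
       [ 0.01446952, -0.8117041 , -0.58388962]])}
top {'fov_y': 48.2926173926831, 'cx': 318.1498110976161, 'cy': 201.1703563111126, 'position': array([ 0.42126273, -0.1131278 ,  1.27482969]), 'rotation': array([[-0.0072856 , -0.99714669,  0.07513581],
       [-0.99993135,  0.00795424,  0.00860355],
       [-0.00917665, -0.07506797, -0.99713619]])}
```

View pics/side0.png

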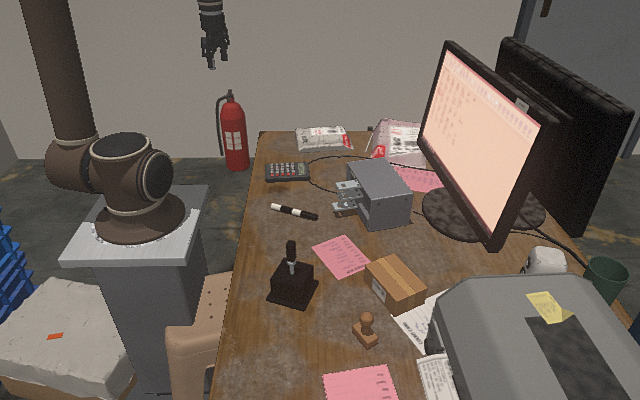

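View pics/top0.png

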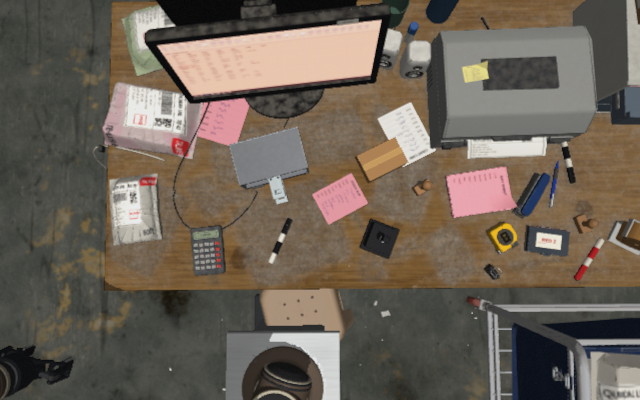

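The side view shows the stand with pin at about (291,270), and the box with its tongues at (345,195). In the top view the stand is at (380,238) and the tongue at (278,190). I'll enlarge these areas.

Run:
```python
import cv2,numpy as np
t=cv2.imread('pics/top0.png');s=cv2.imread('pics/side0.png')
r=lambda im,x,y,w,h,f:cv2.resize(im[y:y+h,x:x+w],None,fx=f,fy=f,interpolation=cv2.INTER_CUBIC)
a=np.vstack([np.hstack([r(t,220,120,100,75,4),r(t,350,210,100,75,4)]),np.hstack([r(s,325,150,100,75,4),r(s,250,235,100,75,4)])])
cv2.imwrite('pics/crop1.png',a)
```

```text
(no output)
```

View pics/crop1.png

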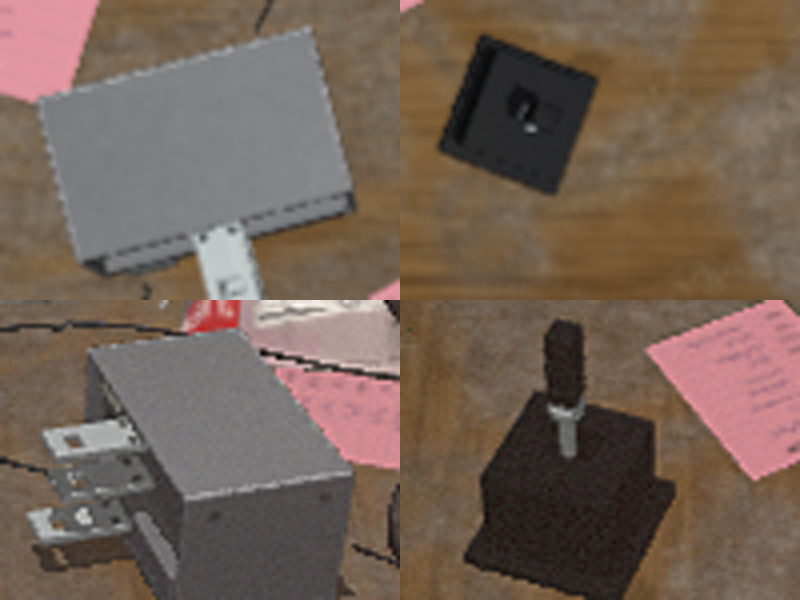

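```bash
cat > h.py <<'E'
from plant import *
import cv2,numpy as np
def ray(m,uv):
    f=200/np.tan(np.radians(m['fov_y'])/2)
    d=m['rotation']@np.array([(uv[0]-m['cx'])/f,(uv[1]-m['cy'])/f,1]);return m['position'],d/np.linalg.norm(d)
def onz(m,uv,z):
    p,d=ray(m,uv);return p+d*(z-p[2])/d[2]
def tri(m1,a,m2,b):
    p,d=ray(m1,a);q,e=ray(m2,b)
    t=np.linalg.lstsq(np.c_[d,-e],q-p,rcond=None)[0];A=p+t[0]*d;B=q+t[1]*e
    return (A+B)/2,np.linalg.norm(A-B)
E
python3 - <<'E'
from h import *
np.set_printoptions(precision=4,suppress=True)
T=camera_model('top');S=camera_model('side')
c=[onz(T,u,.104)[:2] for u in [(229.25,145),(298.25,127),(308.25,168.25),(239.5,185.5)]];print(np.array(c))
bl,br,fr,fl=c
x=((bl+br)-(fl+fr))/2;print(np.linalg.norm(x),np.linalg.norm(br-bl),np.linalg.norm(fr-fl))
yaw=np.arctan2(x[1],x[0]);y=(bl+fl-br-fr);yaw2=np.arctan2(-y[0],y[1]);print('yaw',yaw,yaw2)
ya=(yaw+2*yaw2)/3;X=np.array([np.cos(ya),np.sin(ya)]);o=sum(c)/4-X*(.043+.0575);print('origin',o)
print('tongue',onz(T,(220+232/4,120+285/4),.094))
for u,z in [((343,184.5),.094),((344.5,195),.062),((339.25,205),.03)]:
    p=onz(S,u,z)[:2];d=p-o;print(p,'x',d@X,'y',d@[-X[1],X[0]])
print('grip',tri(T,(381,237),S,(291.25,251.25)))
print('hole',onz(S,(250+168/4,235+155/4),.06))
for u in [(370.75,218.75),(399.25,228.75),(388.75,258.25),(360,247.5)]: print(onz(T,u,0.0)[:2],onz(T,u,.06)[:2])
m=camera_model('wrist');s=status.sense();R=s['tcp_rot'];print('cam in tool',R.T@(m['position']-s['tool_pos']),R.T@m['rotation'],m['fov_y'])
E
```

```text
[[ 0.6613  0.1325]
 [ 0.7082 -0.0514]
 [ 0.5971 -0.0775]
 [ 0.5527  0.1046]]
0.11316325261451958 0.1898342708370141 0.18735368350665982
yaw 0.24102435831890595 0.24452515442918427
origin [0.5323 0.0028]
tongue [0.5376 0.0037 0.094 ]
[0.5363 0.0043] x 0.0042184964748490025 y 0.0004846607717789663
[0.5412 0.0021] x 0.008519173120047666 y -0.002831696283456408
[0.5282 0.0012] x -0.004341451018158126 y -0.0005929032404178845
grip (array([ 0.4117, -0.266 ,  0.1095]), np.float64(0.005189985231751414))
hole [ 0.4094 -0.2818  0.06  ]
[ 0.4658 -0.2519] [ 0.4637 -0.2454]
[ 0.4367 -0.3325] [ 0.436  -0.3222]
[ 0.3535 -0.301 ] [ 0.3567 -0.2922]
[ 0.3844 -0.2201] [ 0.3861 -0.215 ]
cam in tool [ 0.0812  0.0012 -0.1417] [[-0.001  -0.9488 -0.316 ]
 [ 1.     -0.0013  0.0006]
 [-0.001  -0.316   0.9488]] 64.38440097098014
```

The triangulation puts the box origin at about (0.532, 0.003) with yaw 0.243. The slots read roughly x = +4, +8 and -4 mm. The stand is at about (0.410, -0.275) with yaw -0.35. Next I move above the stand.

>>> apply_moves:
  motion: "0 0 0.8 -23.5 -33 0.5 60;0 0 0.8 -23.5 -33 0.5 60;0 0 0.8 -23.5 -33 0.5 60;0 0 0.8 -23.5 -33 0.5 60;0 0 0.8 -23.5 -33 0.5 60;0 0 0.8 -23.5 -33 0.5 60;0 0 0.8 -23.5 -33 0.5 60;0 0 0.8 -23.5 -33 0.5 60;0 0 0.8 -23.5 -33 0.5 60;0 0 0.8 -23.5 -33 0.5 60"
  grip_force: 60

```text
time_s: 0.93
tool_pos: [0.2817, 0.1146, 0.2262]
tcp_rot: [[-0.454, 0.891, 0.001], [0.891, 0.454, -0.0], [-0.001, 0.0, -1.0]]
ft_force: [0.7, -0.8, 0.3]
grip_width: 0.0653
gripper_force: 0.0
```

```bash
cat >> h.py <<'E'
def plan(target,yawy):
    "shift (cm, tool axes) and turn to put TCP at target, pointing down, tool y at world angle yawy"
    from scipy.spatial.transform import Rotation as Q
    s=status.sense();R=s['tcp_rot'];y=np.array([np.cos(yawy),np.sin(yawy),0]);z=np.array([0,0,-1.]);x=np.cross(y,z)
    D=np.c_[x,y,z];rv=Q.from_matrix(R.T@D).as_rotvec()
    print('t',round(s['time_s'],2),'at',np.round(s['tool_pos'],4),'F',np.round(s['ft_force'],1),'w',round(s['grip_width'],4),'turn',np.round(rv,3),'shift',np.round(R.T@(np.array(target)-s['tool_pos'])*100,2))
E
python3 -c "
from h import *
plan([.410,-.272,.22],-.35)"
```

```text
t 0.93 at [0.2817 0.1146 0.2262] F [ 0.7 -0.8  0.3] w 0.0653 turn [0.001 0.    0.821] shift [-40.27  -6.12   0.65]
```

>>> apply_moves:
  motion: "0 0 0.82 -40.3 -6.1 0.6 60;0 0 0.82 -40.3 -6.1 0.6 60;0 0 0.82 -40.3 -6.1 0.6 60;0 0 0.82 -40.3 -6.1 0.6 60;0 0 0.82 -40.3 -6.1 0.6 60;0 0 0.82 -40.3 -6.1 0.6 60;0 0 0.82 -40.3 -6.1 0.6 60;0 0 0.82 -40.3 -6.1 0.6 60;0 0 0.82 -40.3 -6.1 0.6 60;0 0 0.82 -40.3 -6.1 0.6 60"

```text
time_s: 1.77
tool_pos: [0.411, -0.2725, 0.2196]
tcp_rot: [[0.343, 0.939, -0.0], [0.939, -0.343, 0.0], [-0.0, -0.0, -1.0]]
ft_force: [0.1, 0.9, -0.0]
grip_width: 0.0655
gripper_force: 0.0
```

>>> apply_moves:
  motion: "0 0 0 0 0 0 60;0 0 0 0 0 0 60"

```text
time_s: 1.93
tool_pos: [0.4106, -0.2707, 0.2191]
tcp_rot: [[0.344, 0.939, -0.002], [0.939, -0.344, 0.002], [0.001, -0.003, -1.0]]
ft_force: [1.1, -0.5, 0.4]
grip_width: 0.0653
gripper_force: 0.0
```

```bash
python3 -c "
from h import *
plan([.410,-.272,.22],-.35)
m=camera_model('wrist');np.save('m1.npy',m,allow_pickle=True)
cv2.imwrite('pics/w1.png',snapshot('wrist')[:,:,::-1])"
```

```text
t 1.93 at [ 0.4106 -0.2707  0.2191] F [ 1.1 -0.5  0.4] w 0.0653 turn [-0.003 -0.001 -0.001] shift [-0.14 -0.01 -0.09]
```

View pics/w1.png

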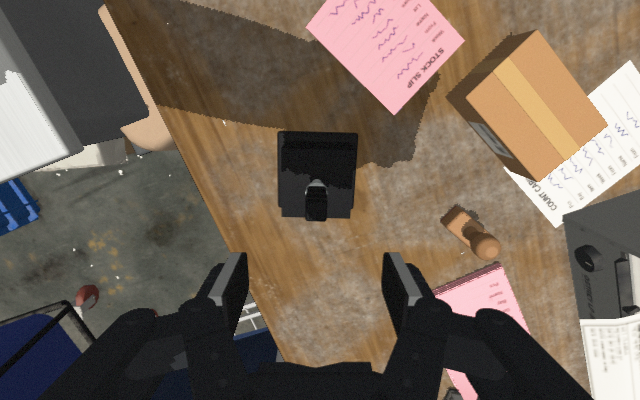

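Stand and grip are seen square to the gripper. The grip is at (316,205), with its top at the lower end near row 215. I'll enhance a crop.

```bash
python3 -c "
import cv2,numpy as np
a=cv2.imread('pics/w1.png')[120:230,265:370]
a=np.clip(a.astype(float)*2.5,0,255).astype('uint8')
cv2.imwrite('pics/c2.png',cv2.resize(a,None,fx=5,fy=5,interpolation=cv2.INTER_NEAREST))"
```

```text
(no output)
```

View pics/c2.png

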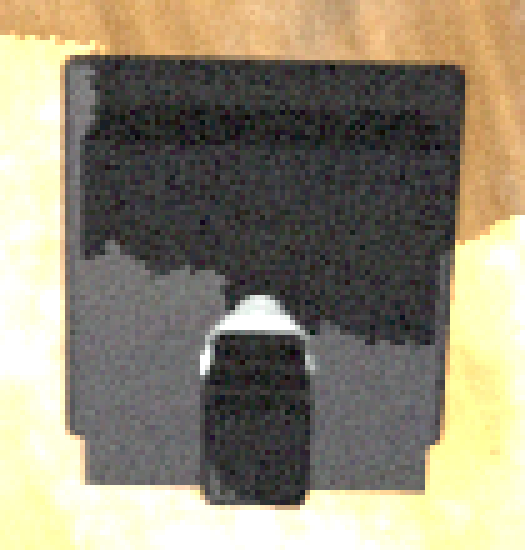

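```bash
python3 -c "
from h import *
m=np.load('m1.npy',allow_pickle=True).item()
p=onz(m,(316.2,210),.143);print(p)
for u,z in [((278,217.5-11),0),((282,217),.06),((350,218),.06)]: print(onz(m,u,z))
g=p[:2]
plan([g[0],g[1],.22],-.35)"
```

```text
[ 0.41194141 -0.26964766  0.143     ]
[ 0.35207659 -0.29964016  0.        ]
[ 0.36614109 -0.29388758  0.06      ]
[ 0.4307741 -0.3186739  0.06     ]
t 1.98 at [ 0.4104 -0.2696  0.2195] F [-0.7 -0.  -1. ] w 0.0652 turn [-0.002 -0.001  0.001] shift [ 0.05  0.15 -0.05]
```

>>> apply_moves:
  motion: "0 0 0 -0.1 0.15 4 60;0 0 0 -0.1 0.15 8 60;0 0 0 -0.1 0.15 11.3 60;0 0 0 -0.1 0.15 11.3 60;0 0 0 -0.1 0.15 11.3 200;0 0 0 -0.1 0.15 11.3 255;0 0 0 -0.1 0.15 11.3 255;0 0 0 -0.1 0.15 11.3 255;0 0 0 -0.1 0.15 11.3 255;0 0 0 -0.1 0.15 11.3 255"
  grip_force: 80

```text
time_s: 2.82
tool_pos: [0.4128, -0.2716, 0.1097]
tcp_rot: [[0.341, 0.94, 0.003], [0.94, -0.341, -0.002], [-0.001, 0.003, -1.0]]
ft_force: [-1.9, 0.7, 7.8]
grip_width: 0.0146
gripper_force: 77.8
```

>>> apply_moves:
  motion: "0 0 0 0 0 0 255;0 0 0 0 0 0 255;0 0 0 0 0 0 255"

```text
time_s: 3.07
tool_pos: [0.4128, -0.2716, 0.1097]
tcp_rot: [[0.341, 0.94, 0.003], [0.94, -0.341, -0.002], [-0.001, 0.003, -1.0]]
ft_force: [-1.2, 2.7, 8.1]
grip_width: 0.0151
gripper_force: 77.8
```

>>> apply_moves:
  motion: "0 0 0 0 0 -1 255;0 0 0 0 0 -3 255;0 0 0 0 0 -5.5 255;0 0 0 0 0 -8 255;0 0 0 0 0 -11 255;0 0 0 0 0 -11.4 255;0 0 0 0 0 -11.4 255"

```text
time_s: 3.65
tool_pos: [0.4132, -0.2718, 0.2246]
tcp_rot: [[0.341, 0.94, 0.005], [0.94, -0.341, -0.003], [-0.001, 0.005, -1.0]]
ft_force: [0.3, 0.2, -1.0]
grip_width: 0.0147
gripper_force: 78.5
```

```bash
python3 -c "
from h import *
plan([.536,.004,.225],.243)
for i in range(3): print(status.sense()['ft_force'],status.sense()['torque'])"
```

```text
t 3.65 at [ 0.4132 -0.2718  0.2246] F [ 0.3  0.2 -1. ] w 0.0147 turn [ 0.005  0.003 -0.591] shift [30.11  2.14 -0.07]
[ 0.29417564  0.19477653 -1.04255122] [ 0.01434237 -0.0002568  -0.01512397]
[ 0.29417564  0.19477653 -1.04255122] [ 0.01434237 -0.0002568  -0.01512397]
[ 0.29417564  0.19477653 -1.04255122] [ 0.01434237 -0.0002568  -0.01512397]
```

>>> apply_moves:
  motion: "0 0 -0.1 3.5 0.5 0 255;0 0 -0.2 7 1 0 255;0 0 -0.3 10.5 1.5 0 255;0 0 -0.4 14 2 0 255;0 0 -0.5 18 2.5 0 255;0 0 -0.59 22 3 0 255;0.005 0.003 -0.59 25 3.5 0 255;0.005 0.003 -0.59 27.6 3.8 0 255;0.005 0.003 -0.59 27.6 3.8 0 255;0.005 0.003 -0.59 27.6 3.8 0 255"

```text
time_s: 4.48
tool_pos: [0.5417, -0.0232, 0.22]
tcp_rot: [[-0.242, 0.97, -0.007], [0.97, 0.242, 0.003], [0.005, -0.006, -1.0]]
ft_force: [0.6, 0.1, -1.3]
grip_width: 0.0149
gripper_force: 78.5
```

>>> apply_moves:
  motion: "0 0 0 0 0 0 255;0 0 0 0 0 0 255"

```text
time_s: 4.65
tool_pos: [0.5412, -0.0253, 0.221]
tcp_rot: [[-0.239, 0.971, -0.006], [0.971, 0.239, 0.003], [0.004, -0.005, -1.0]]
ft_force: [-0.4, -0.3, -1.4]
grip_width: 0.0145
gripper_force: 78.6
```

```bash
python3 -c "
from h import *
plan([.536,.004,.225],.243)
m=camera_model('wrist');np.save('m2.npy',m,allow_pickle=True)
w=snapshot('wrist')[:,:,::-1]
s=snapshot('side')[:,:,::-1]
cv2.imwrite('pics/w3.png',w);cv2.imwrite('pics/s3.png',s)
c=cv2.resize(s[140:240,320:420],(400,400),interpolation=2)
d=cv2.resize(w[100:300,220:420],(400,400),interpolation=2)
cv2.imwrite('pics/c3.png',np.hstack([d,c]))"
```

```text
t 4.65 at [ 0.5412 -0.0253  0.221 ] F [-0.4 -0.3 -1.4] w 0.0145 turn [-0.005 -0.004 -0.002] shift [ 2.97  0.19 -0.39]
```

View pics/c3.png

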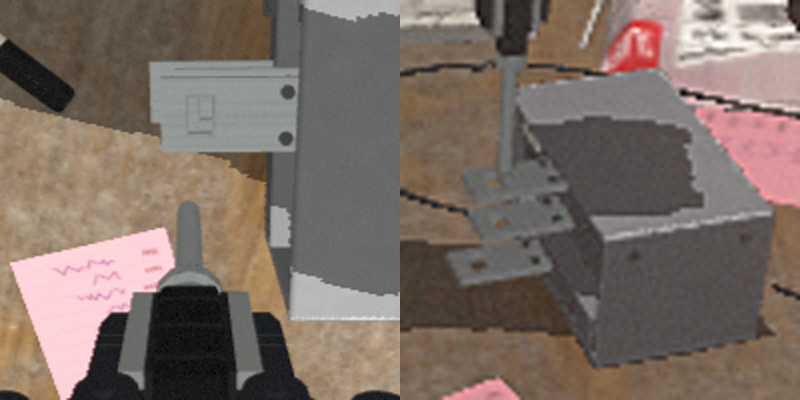

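The wrist view shows the top slot at full-image (320,157) and the pin tip at (314,202). The side view shows the three tongues staggered.

```bash
python3 -c "
from h import *
m=np.load('m2.npy',allow_pickle=True).item()
S=onz(m,(320,157.2),.094);t=onz(m,(314,201.5),.1195)
s=status.sense();R=s['tcp_rot'];p=s['tool_pos']
print('slot',S,'tip',t,'tip from tcp',p+R@[0,0,.1015])
print('shift tool cm',R.T@(S-t)*100, R.T@(S-(p+R@[0,0,.1015]))*100)
o=np.array([.5323,.0028]);X=np.array([.971,.241]);d=(S[:2]-o);print(d@X,d@[-.241,.971])
M=camera_model('side')
for u,z in [((320+492/4-100,140+184/4),.094),((320+498/4-100,140+222/4),.062),((320+477/4-100,140+264/4),.03)]:
    q=onz(M,u,z)[:2]-o;print('side',q@X,q@[-.241,.971])
"
```

```text
slot [0.53839249 0.00575431 0.094     ] tip [ 0.54101358 -0.02587779  0.1195    ] tip from tcp [ 0.54084874 -0.02515831  0.1198164 ]
shift tool cm [3.12404667 0.50852424 2.56102286] [3.05011212 0.50753276 2.59235947]
0.006627799954673885 0.0014003470158147331
side 0.0020444604856874734 -0.006174744048123061
side 0.007803901680869163 -0.004985878837873665
side -0.005712852717225356 -0.00487314506046278
```

>>> apply_moves:
  motion: "-0.005 -0.004 0 1 0.2 0 255;-0.005 -0.004 0 2 0.4 0 255;-0.005 -0.004 0 3.1 0.5 0 255;-0.005 -0.004 0 3.1 0.5 0 255;-0.005 -0.004 0 3.1 0.5 0.8 255;-0.005 -0.004 0 3.1 0.5 1.5 255;-0.005 -0.004 0 3.1 0.5 1.5 255;-0.005 -0.004 0 3.1 0.5 1.5 255"

```text
time_s: 5.42
tool_pos: [0.5386, 0.0067, 0.2054]
tcp_rot: [[-0.239, 0.971, -0.001], [0.971, 0.239, 0.0], [0.001, -0.001, -1.0]]
ft_force: [0.5, -0.7, -1.4]
grip_width: 0.0145
gripper_force: 78.5
```

```bash
python3 -c "
from h import *
o=np.array([.5384,.0058])
plan([.5384,.0058,.2],.243)
m=camera_model('wrist');np.save('m3.npy',m,allow_pickle=True)
w=snapshot('wrist')[:,:,::-1]
cv2.imwrite('pics/w4.png',w)
cv2.imwrite('pics/c4.png',cv2.resize(w[120:240,260:380],(600,600),interpolation=2))"
```

```text
t 5.42 at [0.5386 0.0067 0.2054] F [ 0.5 -0.7 -1.4] w 0.0145 turn [-0.001 -0.001 -0.001] shift [-0.08 -0.05  0.54]
```

View pics/c4.png

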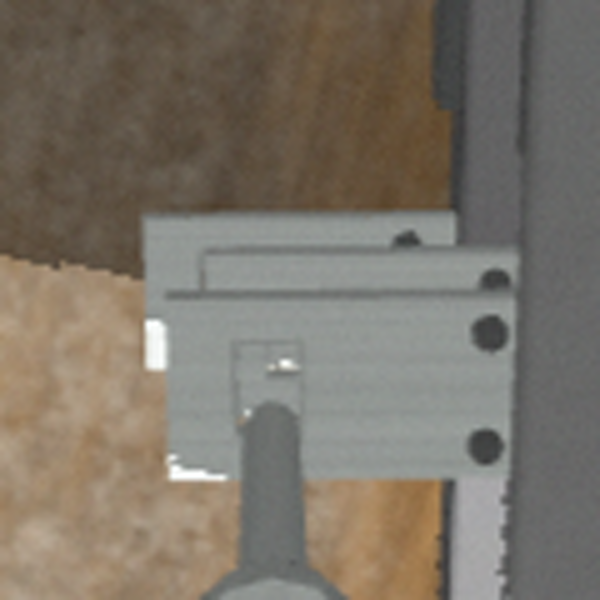

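The pin tip sits over the slot, about 0.7 mm too far into the box. I'll correct that and feel downward.

>>> apply_moves:
  motion: "0 0 0 0 -0.07 0 255;0 0 0 0 -0.07 0.5 255;0 0 0 0 -0.07 0.8 255;0 0 0 0 -0.07 1.1 255;0 0 0 0 -0.07 1.3 255;0 0 0 0 -0.07 1.5 255;0 0 0 0 -0.07 1.5 255"

```text
time_s: 6.05
tool_pos: [0.5383, 0.0067, 0.1909]
tcp_rot: [[-0.24, 0.971, 0.0], [0.971, 0.24, 0.001], [0.0, 0.0, -1.0]]
ft_force: [-1.4, -0.2, -1.9]
grip_width: 0.0145
gripper_force: 78.5
```

>>> apply_moves:
  motion: "0 0 0 0 0 0.5 255;0 0 0 0 0 1 255;0 0 0 0 0 1.5 255;0 0 0 0 0 2 255;0 0 0 0 0 2 255;0 0 0 0 0 2 255"

```text
time_s: 6.55
tool_pos: [0.5382, 0.0067, 0.1709]
tcp_rot: [[-0.24, 0.971, 0.0], [0.971, 0.24, 0.001], [0.0, 0.0, -1.0]]
ft_force: [0.7, 0.6, -0.7]
grip_width: 0.0148
gripper_force: 78.5
```

```bash
python3 -c "
from h import *
m=np.load('m3.npy',allow_pickle=True).item()
X=np.array([.971,.241])
for u,z in [((260+166/5,120+320/5),.094),((260+202.5/5,120+270/5),.062),((260+144.5/5,120+250/5),.03)]: print((onz(m,u,z)[:2]@X+.017)*1e3)
print(status.sense()['tool_pos'][:2]@X*1e3)"
```

```text
524.5221081843544
529.1893006630977
515.8891842191788
524.2641847780317
```

>>> apply_moves:
  motion: "0 0 0 0 0.25 0 255;0 0 0 0 0.5 0 255;0 0 0 0 0.5 0 255;0 0 0 0 0.5 0 255"

```text
time_s: 6.88
tool_pos: [0.5434, 0.008, 0.1713]
tcp_rot: [[-0.24, 0.971, 0.001], [0.971, 0.24, 0.001], [0.0, 0.001, -1.0]]
ft_force: [-0.8, -0.1, -2.2]
grip_width: 0.0148
gripper_force: 78.4
```

```bash
cat >> h.py <<'E'
def st():
    s=status.sense();X=np.array([.971,.241,0]);Y=np.array([-.241,.971,0])
    print('t',round(s['time_s'],2),'x,y mm',s['tool_pos']@X*1e3,s['tool_pos']@Y*1e3,'tip',(s['tool_pos'][2]-.1017)*1e3,'Fx,Fy,Fz',s['ft_force']@X,s['ft_force']@Y,s['ft_force'][2])
E
python3 -c "
from h import *
st()"
```

```text
t 6.88 x,y mm 529.581426439798 -123.1979235901758 tip 69.61493314454918 Fx,Fy,Fz -0.7782353642770112 0.11017623161565511 -2.2042322335030247
```

Now I feel down into the middle slot.

>>> apply_moves:
  motion: "0 0 0 0 0 0.4 255;0 0 0 0 0 0.8 255;0 0 0 0 0 1 255;0 0 0 0 0 1.2 255;0 0 0 0 0 1.3 255;0 0 0 0 0 1.3 255"

```text
time_s: 7.38
tool_pos: [0.5435, 0.008, 0.1582]
tcp_rot: [[-0.24, 0.971, 0.001], [0.971, 0.24, 0.001], [0.0, 0.001, -1.0]]
ft_force: [-0.0, 0.6, -1.6]
grip_width: 0.0148
gripper_force: 78.6
```

Tip at about 56.5 mm, in the middle slot. I lower to just above the lowest tongue, then shift −13.5 mm along box x.

>>> apply_moves:
  motion: "0 0 0 0 0 0.5 255;0 0 0 0 0 1 255;0 0 0 0 0 1.5 255;0 0 0 0 0 2 255;0 0 0 0 0 2 255;0 0 0 0 0 2 255"

```text
time_s: 7.88
tool_pos: [0.5432, 0.008, 0.1379]
tcp_rot: [[-0.24, 0.971, 0.0], [0.971, 0.24, 0.001], [0.0, 0.0, -1.0]]
ft_force: [0.4, -0.0, -1.3]
grip_width: 0.0146
gripper_force: 78.6
```

>>> apply_moves:
  motion: "0 0 0 0 -0.2 0 255;0 0 0 0 -0.5 0 255;0 0 0 0 -0.8 0 255;0 0 0 0 -1.1 0 255;0 0 0 0 -1.35 0 255;0 0 0 0 -1.35 0 255;0 0 0 0 -1.35 0 255"

```text
time_s: 8.47
tool_pos: [0.5306, 0.0047, 0.1388]
tcp_rot: [[-0.24, 0.971, 0.002], [0.971, 0.24, 0.001], [0.0, 0.002, -1.0]]
ft_force: [3.2, 0.6, -1.7]
grip_width: 0.0145
gripper_force: 78.5
```

```bash
python3 -c "
from h import *
st()"
```

```text
t 8.47 x,y mm 516.3232694714279 -123.28053773973888 tip 37.10661460298671 Fx,Fy,Fz 3.2974579220556555 -0.16855569686866723 -1.6636664522681124
```

>>> apply_moves:
  motion: "0 0 0 0 -0.02 0.4 255;0 0 0 0 -0.02 0.7 255;0 0 0 0 -0.02 0.9 255;0 0 0 0 -0.02 1.1 255;0 0 0 0 -0.02 1.3 255;0 0 0 0 -0.02 1.3 255"

```text
time_s: 8.97
tool_pos: [0.53, 0.0046, 0.1251]
tcp_rot: [[-0.24, 0.971, 0.001], [0.971, 0.24, 0.0], [0.0, 0.001, -1.0]]
ft_force: [4.1, 1.4, 1.4]
grip_width: 0.0147
gripper_force: 78.9
```

```bash
python3 -c "
from h import *
st()"
```

```text
t 8.97 x,y mm 515.7902065997744 -123.24163401154267 tip 23.405789260399644 Fx,Fy,Fz 4.300234835648588 0.38876526125465005 1.3856849010704209
```

>>> apply_moves:
  motion: "0 0 0 0 0.15 0 255;0 0 0 0 0.4 0 255;0 0 0 0 0.4 0.3 255;0 0 0 0 0.4 0.5 255;0 0 0 0 0.4 0.7 255;0 0 0 0 0.4 0.85 255;0 0 0 0 0.4 0.95 255;0 0 0 0 0.35 1.05 255;0 0 0 0 0.35 1.05 255"

```text
time_s: 9.72
tool_pos: [0.5333, 0.0055, 0.1161]
tcp_rot: [[-0.24, 0.971, 0.002], [0.971, 0.24, 0.001], [0.0, 0.002, -1.0]]
ft_force: [-6.2, -1.3, 11.2]
grip_width: 0.0146
gripper_force: 80.8
```

```bash
python3 -c "
from h import *
st()"
```

```text
t 9.72 x,y mm 519.2058758442371 -123.16995513380829 tip 14.425584283433434 Fx,Fy,Fz -6.338247757329511 0.1830258650701002 11.207334422646905
```

The collar is seated: force up is 11 N and the tip is at about 14 mm. Release and withdraw.

>>> apply_moves:
  motion: "0 0 0 0 -0.1 -0.1 255;0 0 0 0 -0.1 -0.1 150;0 0 0 0 -0.1 -0.1 135;0 0 0 0 -0.1 -0.1 135;0 0 0 0 -0.1 -0.1 135;0 0 0 0 -0.1 -2 135;0 0 0 0 -0.1 -5 135;0 0 0 0 -0.1 -8 135;0 0 0 0 -0.1 -11 135;0 0 0 0 -0.1 -11 135"

```text
time_s: 10.55
tool_pos: [0.5347, 0.0053, 0.2308]
tcp_rot: [[-0.24, 0.971, 0.01], [0.971, 0.24, 0.001], [-0.002, 0.01, -1.0]]
ft_force: [0.1, -0.0, 0.4]
grip_width: 0.0404
gripper_force: 0.0
```

```bash
python3 -c "
from h import *
st()
w=snapshot('wrist')[:,:,::-1];s=snapshot('side')[:,:,::-1]
cv2.imwrite('pics/c5.png',np.hstack([cv2.resize(w[100:300,220:420],(400,400),interpolation=2),cv2.resize(s[140:240,320:420],(400,400),interpolation=2)]))"
```

```text
t 10.55 x,y mm 520.4747533065678 -123.75346878850957 tip 129.13418144887322 Fx,Fy,Fz 0.13207661204046164 -0.04408599460969377 0.3612706980142075
```

View pics/c5.png

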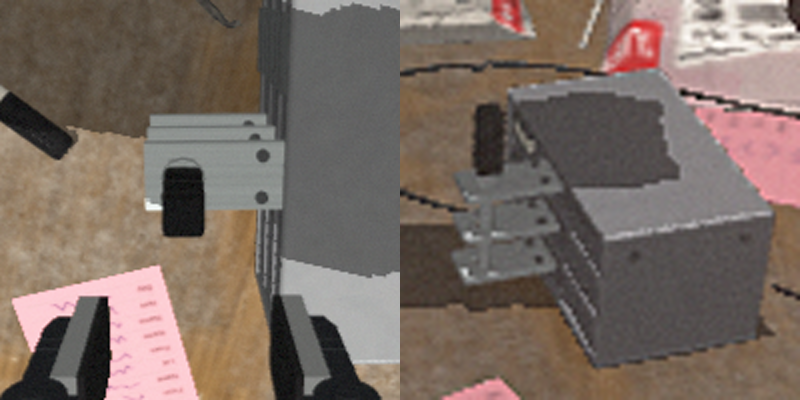

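The pin stands upright through all three aligned tongues with its collar on the top one, and the gripper is clear.

```bash
python3 -c "
from plant import order
print(order.close_job())"
```

```text
the job is handed in; nothing more can be done
None
```

The returns box is locked: the pin is through all three tongues with its collar on the top one, released and handed in at about 11 s, with at most about 11 N read at the wrist after each step.

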